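Load a scraper blade and snap the clamp cover shut

ROBOT

A 6-joint arm with a two-finger parallel gripper is mounted at the origin on a cart in front of the work surface, level with it; the furniture and walls round the work are solid. World frame = base frame: x ahead of the robot, y to its left, z up, the work surface at z = 0. Lengths are in m, angles in rad, forces in N, time in s.
With the tool pointing down it reaches from about 0.225 to 0.875 m from the base axis. Payload 3.4 kg.
Tool frame: the origin (TCP) lies between the finger pads; the fingertips stand 11 mm ahead of it and the grasp point (between the pads) lies 8 mm behind it (tips_ahead is the distance from the TCP to the fingertips, in m); z points along the fingers, x is the direction in which the jaws open and shut, and the axes are right-handed (so a half turn about z gives the same grasp; the last joint's range is limited). The gripper opens to 85 mm and grips with 20 to 120 N. Pads are 22 mm wide; open, the fingers measure 114 mm over their backs; the gripper's body (76 mm by 85 mm) begins 54 mm behind the grasp point. The pads swing forward as they close: fully open they stand 13 mm farther back than shut.
Start: joints at [1.001, 0.276, 1.505, -0, 1.361, -0.121], TCP at [0.25, 0.518, 0.242] pointing down, gripper open.
Joint ranges: [-2.89, 2.89], [-0.75, 2.08], [0.22, 2.7], [-1.18, 4.32], [0.11, 2.71], [-2.7, 2.7]. Speed limits (rad/s): [2.57, 2.57, 3.14, 3.14, 3.14, 3.14].

INTERFACE

Orientations are given as a unit quaternion [w, x, y, z].
In Python, from rig import get_state, get_image, sign_off, masks_of, tips_ahead gives the robot as it stands.
- The arm moves only by the tool play_rows, never from a script. Its argument "series" is a list of rows, each an object of numbers: "fingers": the closure, from -1 (fully open) to 1 (shut); "dx", "dy", "dz": the shift along the world's x, y, z in mm; "turn": the turn about the world's z in rad. A call has 1 to 20 rows; each row shifts and turns the pose as measured when the row begins; what a row does not reach is not made up. A row lasts 1/12 s, in which the tool goes at most 41.7 mm and 7.16 degrees, less where a joint would pass 70% of its speed; a pose out of reach is approached as far as the arm can. A call with a gripper value outside its range is refused whole. The fingers move at their own pace and stop on an object; "squeeze" is the grip in N (left out, the last holds). Time passes only in rows, so rows that do not move let the fingers close. It gives the time, the measured TCP pose, the force and the opening at its end, in the units of the state.
- get_state(): the state, without advancing time (a new reading comes with each control period).
- get_image(name): name is "scene" or "side" or "wrist"; returns a dict with "pixels" (400x640x3 uint8, red, green, blue), "vfov" (degrees; the focal length in pixels is half the picture's height over the tangent of half this angle, whatever the lens; pixels are square), "cx", "cy" (the principal point, pixels), "rvec" (rotation vector, rad) and "tvec" (3), from world to camera coordinates, as OpenCV has them; the wrist camera has in their place "hand_eye" (4x4, takes a point from camera to tool coordinates, whose origin is the TCP and whose axes are the tool frame's). Camera axes: x right, y down, z forward; pixel columns grow to the right and rows downward; lengths in m; the calibration is good to about 2 mm. A picture is of the moment at which its call begins: read the wrist's pose just before it. There is no depth.
- sign_off(): hands the job in, once; it reports no verdict.
Trained networks look in a picture, given as the dict that the camera call returned (one of the last four; its "shot" number tells which), for a name from the list of things; names that differ only in an ending like _2 or _b are one class to them, and where a whole thing is asked for, a point or a joint stands for the part that bears it (a point fixed in the world has none). Each returns a list of dicts, best first, with "p" (0 to 1); they miss things now and then, are a little off and sometimes report something else, mostly with a low value. They report only what shows in the picture. A call takes as long as a camera call.
- masks_of(picture, label): "region" (400x640 bool, what is visible of it) and "xy" ([column, row] in pixels, amid what is visible of it).
The state is a dict: "clock": time; "qpos": joint angles; "qd": joint speeds; "effort": joint torques, N m; "position": TCP position; "ee_rot": TCP orientation; "contact_force": force on the tool from outside, world axes, zero at the start; "moment": the same for the moment, N m; "width": finger opening in m.
Only numpy, scipy, OpenCV 4.12 (cv2) and the standard library are available. Lean on these libraries where they do the work, as an engineer would, in place of code of your own. Each camera call takes 0.05 s, during which the arm holds its last target. There are 200 camera calls.

TASK

Lay the steel scraper blade flat in the grey holder with the notch in its end over the locating pin, let go of it, then swing the holder's open clamp cover over the blade and press it down until the catch holds it fully shut. Leave the tin, the wire spool and the screwdriver where they are.

Things in the scene. Friction and masses are not known exactly. Their poses are not given: they have to be found in the camera images.
- blade_center (a point): centre (half-way up) of the flat steel scraper blade, 150 long x 44 wide x 5 thick, 0.09 kg. x axis along the blade to its notched end at x = +75, z up. Open U notch 13 wide on the centre line from x = +55 to that end; the other end is thinned to 2.5 over its last 14. Grip it across its 44 width near its middle.
- blade_rest: fixed wooden block 60 (along x) x 30 x 26 high, origin under its centre, on which the loose blade lies flat at the start (centres together within 5 mm), its underside 26 above the table, its long sides overhanging the block by about 7.
- blade_notch (a point): point on the blade at x = +62, y = 0 from blade_center, half-way up the blade, inside the notch: where the pin's axis should be when the blade is in place. Same axes as the blade.
- holder: grey holder fixed to the table; origin under the centre of its block, x to the rear (away from the robot), y left, z up. Block 58 (x) x 64 (y); channel along x 52 wide, open to the front, floor 26 high, side walls 37 high, rear stop wall at x = +24. Foot plate 150 wide (y), 6 high. With the blade home, the blade's centre is at x = -54, y = 0, its notched end to the rear.
- tongue (a point): top of the holder's tongue, at holder x = -60, y = 0, 26 high. The tongue, 30 wide, runs in front of the block from holder x = -97 to -29 and carries the blade level with the channel floor; the blade overhangs it by 7 on each side, so fingers holding the blade have room there.
- pin (a point): axis of the one locating pin in the channel, at holder x = +8, y = 0, at the height of the middle of a blade lying home (28.5 above the table). Pin 8 in diameter, rising 9 above the channel floor, its top 4 tapered.
- catch (a point): centre of the spring ball of the catch, on the inner side of the catch post. The post, 41 high, 30 wide (x), stands to the left of the block at holder y = 51 to 63.
- cover_hinge (a point): middle of the cover's hinge axis, which runs along the holder's x axis on its right side (holder y = -36), 38 above the table.
- cover_press (a point): the place to press: outer face of the aluminium cover, 66 from the hinge axis towards the free end, mid-width; y axis from hinge to free end, z out of the outer face (up when shut). The cover is 44 wide (holder x -22 to +22), reaches 79 from the hinge; its outer face is 5 beyond the hinge axis, so 43 above the table when shut.
- clamp_cover (a joint): cover angle, rad: 0 shut, 1.57 upright, at most 1.95, leaning outwards to the right. Starts at 1.6 to 1.85, stays by friction. Let go before the catch has snapped, it is lifted by a weak spring. The catch resists below about 0.13 rad, needs 8 to 12 N at cover_press, then holds the cover at 0. It cannot shut on a blade riding on the pin.
- paste_tin: bystander: small round tin with a yellow lid, 39 diameter x 28 high, origin under its centre
- wire_spool: bystander: solder spool lying flat, 47 diameter x 29 high, origin under its centre
- red_driver: bystander: red screwdriver lying down, 126 long x 22 high, along its y axis, origin under its middle

How it is judged:
By the outcome, as a careful person would: the job done as asked, in the order asked, and still so for the second after the job is handed in, with the robot touching nothing.
It also fails if it takes over 48 s, if anything falls off the work surface, if the arm or the gripper's body presses on something with over 40 N, if the wrist force passes 120 N, or if a joint passes its speed limit or range.

## Working session

There is one attempt and no reset: what is moved stays moved. The work goes in short steps, Python scripts to look and compute and a tool call to move; the robot and the scene stay as the last step left them, time stands still between calls to the robot, and variables do not carry over. Pictures are saved under pics/ and viewed, about 8 in all and at most 12, crops included, and the job is handed in when it is done.

Besides the shell and the picture viewer there is one more tool, called after "Emit:" as name([rows], argument=value, ...), one row to a line, values as JSON. play_rows: Moves the arm, as the interface text tells. Its arguments: {"type":"object","properties":{"series":{"type":"array"},"squeeze":{"type":"number"}},"required":["series"]}

```bash
mkdir -p pics; ls; cat > h.py <<'E'
import numpy as np, cv2
from rig import *
def K(p):
    f=200/np.tan(np.radians(p["vfov"])/2); return np.array([[f,0,p["cx"]],[0,f,p["cy"]],[0,0,1]])
def quatR(q):
    from scipy.spatial.transform import Rotation as R
    return R.from_quat([q[1],q[2],q[3],q[0]]).as_matrix()
def pose(p,s=None):  # world->cam R,t
    if "rvec" in p: return cv2.Rodrigues(np.array(p["rvec"],float))[0],np.array(p["tvec"],float).ravel()
    T=np.eye(4);T[:3,:3]=quatR(s["ee_rot"]);T[:3,3]=s["position"]
    W=np.linalg.inv(T@np.array(p["hand_eye"]));return W[:3,:3],W[:3,3]
def back(p,uv,z,s=None):
    R,t=pose(p,s);d=R.T@np.linalg.inv(K(p))@np.array([uv[0],uv[1],1.]);c=-R.T@t
    return c+d*(z-c[2])/d[2]
def proj(p,X,s=None):
    R,t=pose(p,s);c=K(p)@(R@np.array(X,float).T+t[:,None]) ;return (c[:2]/c[2]).T
def save(p,n,img=None):
    cv2.imwrite("pics/"+n,cv2.cvtColor(p["pixels"] if img is None else img,cv2.COLOR_RGB2BGR))
E
python3 - <<'E'
from h import *
s=get_state();print({k:np.round(v,3) for k,v in s.items()},tips_ahead)
ims=[]
for n in("scene","side"):
    p=get_image(n);save(p,n+"0.png")
    for l in("blade_center","blade_rest","holder","clamp_cover","paste_tin","wire_spool","red_driver"):
        for m in masks_of(p,l)[:2]:
            ys,xs=np.where(m["region"]);h={"blade_center":.031,"holder":.026,"blade_rest":.02}.get(l,.014)
            print(n,l,round(m["p"],2),np.round(m["xy"]),xs.min(),xs.max(),ys.min(),ys.max(),np.round(back(p,m["xy"],h),3))
    print(n,np.round(-pose(p)[0].T@pose(p)[1],3))
E
```

```text
pics
{'clock': np.float64(0.0), 'qpos': array([ 1.001,  0.277,  1.506, -0.   ,  1.361, -0.121]), 'qd': array([ 0.001, -0.001, -0.001,  0.001, -0.001, -0.001]), 'effort': array([-1.0000e-03, -4.1677e+01, -2.4580e+01, -0.0000e+00,  1.1000e-02,
        0.0000e+00]), 'position': array([0.249, 0.518, 0.241]), 'ee_rot': array([ 0.   ,  0.847,  0.532, -0.001]), 'contact_force': array([-0.025, -0.925,  0.584]), 'moment': array([ 0.027, -0.048, -0.031]), 'width': np.float64(0.085)} 0.011
scene blade_center 0.8 [265. 203.] 239 298 184 223 [0.489 0.068 0.031]
scene blade_rest 0.67 [409. 184.] 397 417 165 208 [ 0.694 -0.163  0.02 ]
scene blade_rest 0.58 [274. 215.] 262 283 203 221 [0.472 0.038 0.02 ]
scene holder 0.94 [383. 212.] 344 423 165 243 [ 0.556 -0.152  0.026]
scene clamp_cover 0.96 [409. 185.] 398 418 165 208 [ 0.703 -0.161  0.014]
scene paste_tin 0.56 [329. 190.] 322 339 182 202 [ 0.615 -0.011  0.014]
scene wire_spool 0.62 [262. 181.] 250 271 172 191 [0.592 0.141 0.014]
scene red_driver 0.92 [314. 256.] 288 343 246 262 [ 0.394 -0.086  0.014]
scene [-0.147 -0.369  0.475]
side blade_rest 0.8 [301. 244.] 288 317 237 247 [0.498 0.101 0.02 ]
side holder 0.56 [291. 181.] 269 324 142 206 [ 0.572 -0.153  0.026]
side paste_tin 0.82 [263. 214.] 256 272 203 220 [ 0.607 -0.006  0.014]
side wire_spool 0.59 [250. 256.] 238 263 245 266 [0.592 0.142 0.014]
side red_driver 0.64 [352. 207.] 350 362 191 216 [ 0.405 -0.062  0.014]
side red_driver 0.31 [292. 156.] 281 299 141 173 [ 0.609 -0.334  0.014]
side [0.363 0.693 0.485]
```

```bash
python3 - <<'E'
import cv2,numpy as np
a=cv2.imread("pics/scene0.png")[140:290,210:450];b=cv2.imread("pics/side0.png")[120:290,210:450]
cv2.imwrite("pics/c0.png",np.vstack([cv2.resize(a,(480,300),interpolation=2)]+[cv2.resize(b,(420,298),interpolation=2)] if 0 else [cv2.resize(a,(440,275),interpolation=2),cv2.resize(b,(440,312),interpolation=2)]))
from h import *
p=get_image("wrist");print(np.round(p["hand_eye"],3),p["vfov"])
E
```

```text
[[ 1.     0.001 -0.    -0.001]
 [-0.001  0.963  0.269 -0.068]
 [ 0.001 -0.269  0.963 -0.132]
 [ 0.     0.     0.     1.   ]] 66.36119241255692
```

View pics/c0.png

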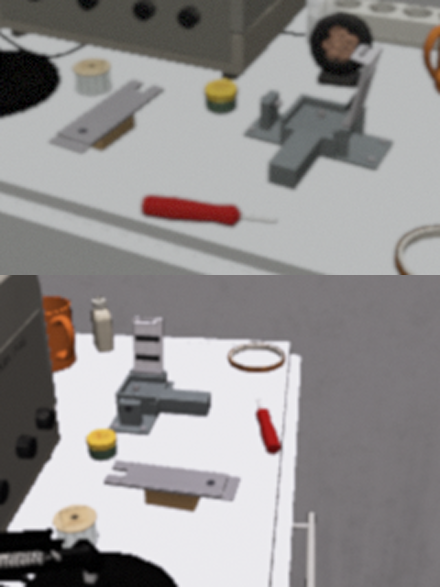

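Emit:
play_rows([
  {"dx": 17,"dy": -36,"turn": 0.04},
  {"dx": 17,"dy": -36,"turn": 0.04},
  {"dx": 17,"dy": -36,"turn": 0.04},
  {"dx": 17,"dy": -36,"turn": 0.04},
  {"dx": 17,"dy": -36,"turn": 0.04},
  {"dx": 17,"dy": -36,"turn": 0.04},
  {"dx": 17,"dy": -36,"turn": 0.04},
  {"dx": 17,"dy": -36,"turn": 0.04},
  {"dx": 17,"dy": -36,"turn": 0.04},
  {"dx": 17,"dy": -36,"turn": 0.04},
  {"dx": 17,"dy": -36,"turn": 0.04},
  {"dx": 17,"dy": -36},
  {"dz": 0},
  {"dz": 0},
])

```text
invalid input at $.series[0]: expected keys fingers, dx, dy, dz, turn
```

```bash
cat > blade.py <<'E'
from h import *
def rect(p,s,l,z):
    m=masks_of(p,l)
    if not m: return None
    ys,xs=np.where(m[0]["region"]);P=np.array([back(p,(u,v),z,s)[:2] for u,v in zip(xs,ys)])
    return m[0]["p"],cv2.minAreaRect((P*1000).astype(np.float32)),m[0]
E
python3 - <<'E'
from blade import *
s=get_state();p=get_image("wrist");save(p,"w1.png")
print(s["clock"],np.round(s["position"],4),np.round(s["ee_rot"],3),s["width"])
r=rect(p,s,"blade_center",.031);print(r and r[:2])
E
```

```text
0.85 [0.2495 0.5181 0.2423] [-0.     0.847  0.532  0.   ] 0.08569325602157413
None
```

View pics/w1.png

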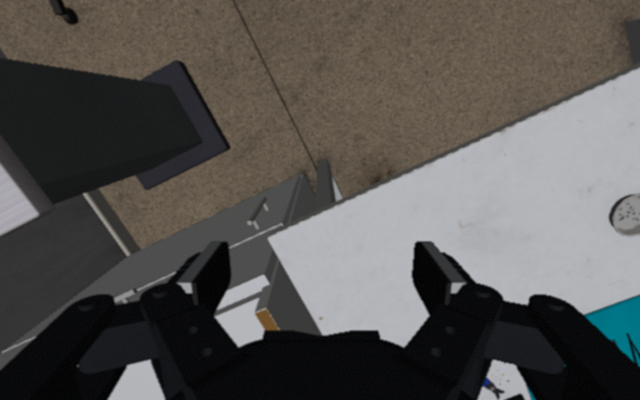

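Emit:
play_rows([
  {"fingers": -1,"dx": 17,"dy": -36,"dz": 0,"turn": 0.04},
  {"fingers": -1,"dx": 17,"dy": -36,"dz": 0,"turn": 0.04},
  {"fingers": -1,"dx": 17,"dy": -36,"dz": 0,"turn": 0.04},
  {"fingers": -1,"dx": 17,"dy": -36,"dz": 0,"turn": 0.04},
  {"fingers": -1,"dx": 17,"dy": -36,"dz": 0,"turn": 0.04},
  {"fingers": -1,"dx": 17,"dy": -36,"dz": 0,"turn": 0.04},
  {"fingers": -1,"dx": 17,"dy": -36,"dz": 0,"turn": 0.04},
  {"fingers": -1,"dx": 17,"dy": -36,"dz": 0,"turn": 0.04},
  {"fingers": -1,"dx": 17,"dy": -36,"dz": 0,"turn": 0.04},
  {"fingers": -1,"dx": 17,"dy": -36,"dz": 0,"turn": 0.04},
  {"fingers": -1,"dx": 17,"dy": -36,"dz": 0,"turn": 0.04},
  {"fingers": -1,"dx": 17,"dy": -36,"dz": 0,"turn": 0},
  {"fingers": -1,"dx": 0,"dy": 0,"dz": 0,"turn": 0},
  {"fingers": -1,"dx": 0,"dy": 0,"dz": 0,"turn": 0},
])

```text
clock: 2.12
position: [0.4593, 0.0673, 0.2439]
ee_rot: [0.001, 0.7, 0.714, 0.004]
contact_force: [-0.6, 0.7, 0.5]
width: 0.0854
```

```bash
python3 - <<'E'
from blade import *
s=get_state();p=get_image("wrist");save(p,"w2.png")
print(s["clock"],np.round(s["position"],4),np.round(s["ee_rot"],3),s["width"],s["qpos"][5])
r=rect(p,s,"blade_center",.031);print(r and r[:2])
r=rect(p,s,"holder",.026);print(r and r[:2])
E
```

```text
2.1167 [0.4593 0.0673 0.2439] [0.001 0.7   0.714 0.004] 0.08537253588228119 -1.598750238185665
(0.87, ((496.65704345703125, 65.45075988769531), (46.97650909423828, 151.9446563720703), 83.66024780273438))
(0.92, ((589.4481201171875, -188.12826538085938), (111.02593994140625, 256.07958984375), 41.61447525024414))
```

View pics/w2.png

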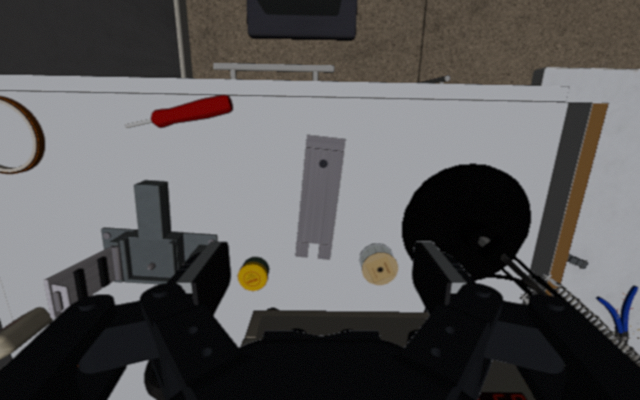

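Emit:
play_rows([
  {"fingers": -1,"dx": 8,"dy": 0,"dz": -25,"turn": -0.045},
  {"fingers": -1,"dx": 8,"dy": 0,"dz": -25,"turn": -0.045},
  {"fingers": -1,"dx": 7,"dy": 0,"dz": -25,"turn": -0.04},
  {"fingers": -1,"dx": 0,"dy": 0,"dz": -25,"turn": 0},
  {"fingers": -1,"dx": 0,"dy": 0,"dz": 0,"turn": 0},
  {"fingers": -1,"dx": 0,"dy": 0,"dz": 0,"turn": 0},
])

```text
clock: 2.77
position: [0.4799, 0.0801, 0.1435]
ee_rot: [0.003, 0.741, 0.672, 0.007]
contact_force: [1.5, -0.2, 0.6]
width: 0.0856
```

```bash
python3 - <<'E'
from blade import *
s=get_state();p=get_image("wrist")
print(s["clock"],np.round(s["position"],4),np.round(s["ee_rot"],3))
R=quatR(s["ee_rot"]);print("toolx yaw",np.degrees(np.arctan2(R[1,0],R[0,0])),R[:,2])
r=rect(p,s,"blade_center",.031);print(r and r[:2])
a=np.radians(-6.3);u=np.array([np.cos(a),np.sin(a)]);v=np.array([-u[1],u[0]]);c=r[1][0]; c=np.array(c)/1000
im=p["pixels"].copy()
for cc,col in((c,(255,0,0)),(np.array([.4967,.0655]),(0,255,0))):
    X=[np.r_[cc+u*a_+v*b_,.031] for a_,b_ in((-.075,-.022),(.075,-.022),(.075,-.0065),(.055,-.0065),(.055,.0065),(.075,.0065),(.075,.022),(-.075,.022))]
    cv2.polylines(im,[np.round(proj(p,X,s)).astype(np.int32)],True,col)
save(p,"w3.png",im)
E
```

```text
2.7667 [0.4799 0.0801 0.1435] [0.003 0.741 0.672 0.007]
toolx yaw 84.44710599677903 [ 0.01368307  0.00549381 -0.99989129]
(0.84, ((496.87481689453125, 65.10560607910156), (44.419212341308594, 150.01853942871094), 85.0728759765625))
```

View pics/w3.png

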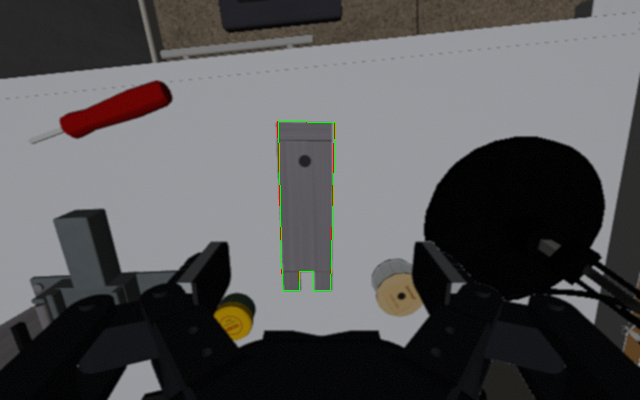

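Emit:
play_rows([
  {"fingers": -1,"dx": 1,"dy": -7,"dz": -25,"turn": 0},
  {"fingers": -1,"dx": 1,"dy": -7,"dz": -25,"turn": 0},
  {"fingers": -1,"dx": 0,"dy": 0,"dz": -25,"turn": 0},
  {"fingers": -1,"dx": 0,"dy": 0,"dz": 0,"turn": 0},
  {"fingers": -1,"dx": 0,"dy": 0,"dz": 0,"turn": 0},
])

```text
clock: 3.28
position: [0.4894, 0.0678, 0.0774]
ee_rot: [0.01, 0.739, 0.674, 0.015]
contact_force: [1.1, -0.6, 1.3]
width: 0.0851
```

```bash
cat > st.py <<'E'
from h import *
s=get_state();R=quatR(s["ee_rot"]);print(round(s["clock"],2),np.round(s["position"]*1000 if hasattr(s["position"],"shape") else np.array(s["position"])*1000,1),"yaw",np.round(np.degrees(np.arctan2(R[1,0],R[0,0])),2),"z",np.round(R[:,2],4),"w",round(s["width"],4),"F",np.round(s["contact_force"],1))
E
python3 st.py
```

```text
3.28 [489.4  67.8  77.4] yaw 84.73 z [ 0.0364  0.0058 -0.9993] w 0.0851 F [ 1.1 -0.6  1.3]
```

Emit:
play_rows([
  {"fingers": -1,"dx": -2,"dy": 0,"dz": -9,"turn": 0},
  {"fingers": -1,"dx": -2,"dy": 0,"dz": -9,"turn": 0},
  {"fingers": -1,"dx": -2,"dy": 0,"dz": -9,"turn": 0},
])

```text
clock: 3.53
position: [0.4884, 0.0684, 0.0553]
ee_rot: [0.015, 0.738, 0.674, 0.02]
contact_force: [-0.7, -1.0, 0.9]
width: 0.0852
```

```bash
python3 st.py
```

```text
3.53 [488.4  68.4  55.3] yaw 84.8 z [ 0.05    0.0059 -0.9987] w 0.0852 F [-0.7 -1.   0.9]
```

Emit:
play_rows([
  {"fingers": -1,"dx": -4,"dy": 0,"dz": -8,"turn": 0},
  {"fingers": -1,"dx": -4,"dy": 0,"dz": -8,"turn": 0},
  {"fingers": -1,"dx": -4,"dy": -1,"dz": -8,"turn": 0},
  {"fingers": -1,"dx": 0,"dy": 0,"dz": -2,"turn": 0},
])

```text
clock: 3.87
position: [0.4772, 0.068, 0.0302]
ee_rot: [0.017, 0.738, 0.674, 0.023]
contact_force: [-0.5, -0.4, -0.6]
width: 0.0854
```

```bash
python3 st.py
```

```text
3.87 [477.2  68.   30.2] yaw 84.86 z [ 0.056   0.006  -0.9984] w 0.0854 F [-0.5 -0.4 -0.6]
```

Emit:
play_rows([
  {"fingers": -1,"dx": 3,"dy": -1,"dz": -4,"turn": 0},
  {"fingers": -1,"dx": 2,"dy": 0,"dz": -2,"turn": 0},
  {"fingers": 1,"dx": 0,"dy": 0,"dz": 0,"turn": 0},
  {"fingers": 1,"dx": 0,"dy": 0,"dz": 0,"turn": 0},
  {"fingers": 1,"dx": 0,"dy": 0,"dz": 0,"turn": 0},
  {"fingers": 1,"dx": 0,"dy": 0,"dz": 0,"turn": 0},
  {"fingers": 1,"dx": 0,"dy": 0,"dz": 0,"turn": 0},
  {"fingers": 1,"dx": 0,"dy": 0,"dz": 0,"turn": 0},
], squeeze=50)

```text
clock: 4.53
position: [0.4862, 0.0672, 0.0265]
ee_rot: [0.019, 0.738, 0.674, 0.025]
contact_force: [-0.5, 0.4, -1.2]
width: 0.0429
```

```bash
python3 st.py
```

```text
4.53 [486.2  67.2  26.5] yaw 84.89 z [ 0.0628  0.0059 -0.998 ] w 0.0429 F [-0.5  0.4 -1.2]
```

Emit:
play_rows([
  {"fingers": 1,"dx": 0,"dy": 0,"dz": 10,"turn": 0},
  {"fingers": 1,"dx": 0,"dy": 0,"dz": 15,"turn": 0},
  {"fingers": 1,"dx": 0,"dy": 0,"dz": 20,"turn": 0},
  {"fingers": 1,"dx": -5,"dy": -20,"dz": 25,"turn": 0},
  {"fingers": 1,"dx": -5,"dy": -25,"dz": 25,"turn": 0},
  {"fingers": 1,"dx": -5,"dy": -25,"dz": 20,"turn": 0},
  {"fingers": 1,"dx": -5,"dy": -20,"dz": 10,"turn": 0},
  {"fingers": 1,"dx": 0,"dy": 0,"dz": 0,"turn": 0},
  {"fingers": 1,"dx": 0,"dy": 0,"dz": 0,"turn": 0},
])

```text
clock: 5.28
position: [0.4622, -0.0256, 0.1554]
ee_rot: [0.018, 0.737, 0.676, 0.023]
contact_force: [0.9, -0.4, -1.1]
width: 0.0423
```

```bash
python3 st.py; python3 - <<'E'
from blade import *
s=get_state();p=get_image("wrist")
r=rect(p,s,"holder",.006);print(r[:2])
im=p["pixels"].copy();save(p,"w4.png",im)
import pickle;pickle.dump((s,p,r[2]["region"]),open("w4.pkl","wb"))
E
```

```text
5.28 [462.2 -25.6 155.4] yaw 85.06 z [ 0.0579  0.0044 -0.9983] w 0.0423 F [ 0.9 -0.4 -1.1]
(0.72, ((560.8951416015625, -170.25631713867188), (151.8101043701172, 154.2469482421875), 8.410423278808594))
```

View pics/w4.png

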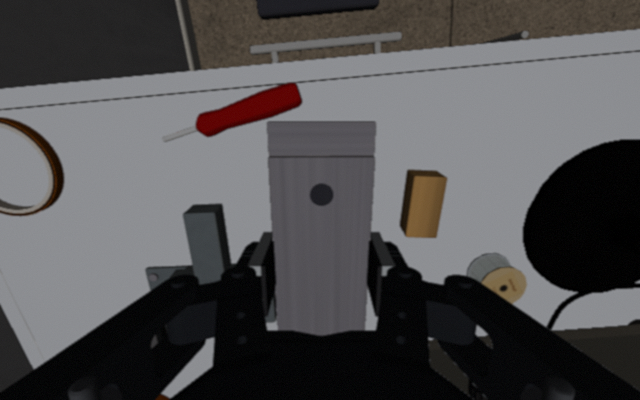

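```bash
python3 - <<'E'
import cv2
a=cv2.imread("pics/w2.png")[165:300,90:240];cv2.imwrite("pics/w2c.png",cv2.resize(a,None,fx=5,fy=4.4 and 5,interpolation=cv2.INTER_CUBIC)[:600])
E
```

```text
(no output)
```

View pics/w2c.png

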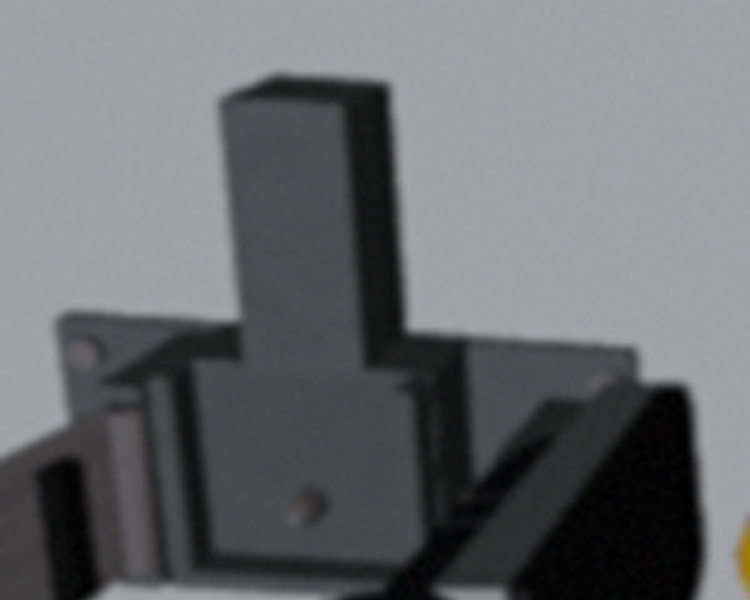

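```bash
cat > hold.py <<'E'
from h import *
from scipy.optimize import least_squares
import pickle
s0,p,_=pickle.load(open("w4.pkl","rb"))
s=dict(position=[.4593,.0673,.2439],ee_rot=np.array([.001,.7,.714,.004]))
uv=(np.array([(222,100),(343,103),(243,363),(367,368),(302,510)])+.5)/5-.5+[90,165]
X=np.array([(-97,-15,26),(-97,15,26),(-29,-15,26),(-29,15,26),(8,0,35)])/1000
def W(q,X): c,n=np.cos(q[2]),np.sin(q[2]);return np.c_[q[0]+c*X[:,0]-n*X[:,1],q[1]+n*X[:,0]+c*X[:,1],X[:,2]]
if __name__=="__main__":
    r=least_squares(lambda q:(proj(p,W(q,X),s)-uv).ravel(),[.57,-.15,0],loss="soft_l1")
    q=r.x;print(q,np.degrees(q[2]),np.round(r.fun.reshape(-1,2),2))
    ims=[]
    L=[[(-97,-15,26),(-97,15,26),(-29,15,26),(-29,32,37),(29,32,37),(29,-32,37),(-29,-32,37),(-29,-15,26)],[(8,0,26),(8,0,35)],[(-5,-75,6),(-29,-75,6),(-29,75,6),(-5,75,6)],[(-15,51,41),(15,51,41),(15,63,41),(-15,63,41)]]
    for n,(y,x) in (("scene",(140,320)),("side",(120,240)),("w2",(165,85))):
        f="pics/"+(n+"0.png" if n!="w2" else "w2.png");im=cv2.imread(f);pp=get_image(n) if n!="w2" else p
        big=cv2.resize(im[y:y+135,x:x+150],None,fx=4,fy=4,interpolation=2) 
        if n=="w2": ss=s
        else: ss=None
        for l in L:
            P=(proj(pp,W(q,np.array(l)/1000.),ss)-[x,y]+.5)*4-.5
            cv2.polylines(big,[np.round(P).astype(np.int32)],False,(0,0,255))
        ims.append(cv2.resize(big,(400,360)))
    cv2.imwrite("pics/chk.png",np.hstack(ims[:2]))
E
python3 hold.py
```

```text
[ 0.57996386 -0.14275842 -0.04336394] -2.4845706483161436 [[-1.1  -0.93]
 [ 0.47  0.03]
 [ 0.48 -0.23]
 [ 0.17  0.17]
 [-0.27  1.48]]
```

View pics/chk.png

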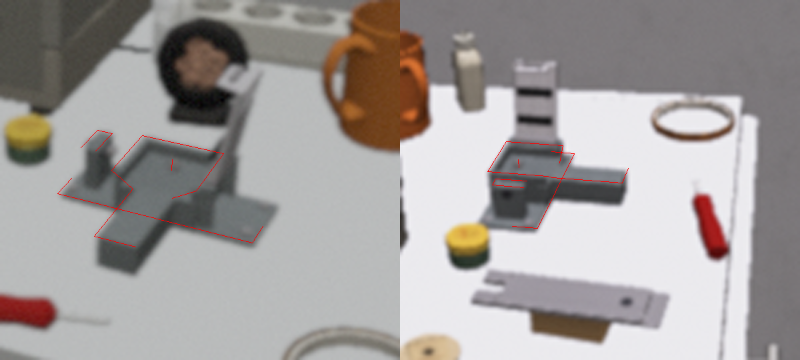

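Emit:
play_rows([
  {"fingers": 1,"dx": 8,"dy": -19,"dz": -10,"turn": 0.014},
  {"fingers": 1,"dx": 8,"dy": -19,"dz": -10,"turn": 0.014},
  {"fingers": 1,"dx": 8,"dy": -19,"dz": -10,"turn": 0.014},
  {"fingers": 1,"dx": 8,"dy": -19,"dz": -10,"turn": 0},
  {"fingers": 1,"dx": 8,"dy": -19,"dz": -10,"turn": 0},
  {"fingers": 1,"dx": 0,"dy": -15,"dz": -10,"turn": 0},
  {"fingers": 1,"dx": 0,"dy": 0,"dz": 0,"turn": 0},
  {"fingers": 1,"dx": 0,"dy": 0,"dz": 0,"turn": 0},
])

```text
clock: 6.15
position: [0.5019, -0.1292, 0.0843]
ee_rot: [0.009, 0.716, 0.697, 0.021]
contact_force: [-0.2, 0.1, -1.3]
width: 0.0424
```

```bash
python3 st.py
```

```text
6.15 [ 501.9 -129.2   84.3] yaw 88.48 z [ 0.0431  0.0163 -0.9989] w 0.0424 F [-0.2  0.1 -1.3]
```

Emit:
play_rows([
  {"fingers": 1,"dx": 4,"dy": -4,"dz": -8,"turn": -0.01},
  {"fingers": 1,"dx": 4,"dy": -4,"dz": -8,"turn": -0.01},
  {"fingers": 1,"dx": 3,"dy": -2,"dz": -8,"turn": 0},
  {"fingers": 1,"dx": 0,"dy": 0,"dz": -6,"turn": 0},
  {"fingers": 1,"dx": 0,"dy": 0,"dz": 0,"turn": 0},
  {"fingers": 1,"dx": 0,"dy": 0,"dz": 0,"turn": 0},
])

```text
clock: 6.65
position: [0.5137, -0.1353, 0.0507]
ee_rot: [0.008, 0.723, 0.691, 0.021]
contact_force: [0.1, 0.5, -0.6]
width: 0.0426
```

```bash
python3 st.py;cat > cmp.py <<'E'
import sys
from hold import *
from h import *
def blade(st,off=.0106):
    R=quatR(st["ee_rot"]);R0=quatR(np.array([.019,.738,.674,.025]));a=np.radians(-5.2)
    B0=np.array([[np.cos(a),-np.sin(a),0],[np.sin(a),np.cos(a),0],[0,0,1]])
    Rb=R@R0.T@B0; t0=np.array([.4862,.0672,.0265]);c0=np.array([.4968,.0652,.0285])
    c=np.array(st["position"])+R@R0.T@(c0-t0);return Rb,c
if __name__=="__main__":
    q=np.array([float(v) for v in sys.argv[2:5]]);st=get_state();Rb,c=blade(st)
    n=Rb@[.062,0,0]+c; print("blade c",np.round(c*1000,1),"notch",np.round(n*1000,1),"axes",np.round(Rb[:,0],3),"pin",np.round(W(q,np.array([[.008,0,.0285]]))*1000,1))
    ims=[]
    for nm,(y,x) in (("scene",(145,330)),("side",(125,240))):
        pp=get_image(nm);big=cv2.resize(cv2.cvtColor(pp["pixels"],cv2.COLOR_RGB2BGR)[y:y+110,x:x+100],None,fx=4,fy=4,interpolation=2)
        cv2.imwrite(f"pics/{sys.argv[1]}_{nm}.png",cv2.cvtColor(pp["pixels"],cv2.COLOR_RGB2BGR))
        def dr(P,col): cv2.polylines(big,[np.round((proj(pp,P,None)-[x,y]+.5)*4-.5).astype(np.int32)],False,col)
        dr(W(q,np.array([(-29,-15,26),(-97,-15,26),(-97,15,26),(-29,15,26),(-29,32,37),(29,32,37),(29,-32,37)])/1000.),(0,0,255))
        dr(W(q,np.array([(8,0,26),(8,0,35)])/1000.),(0,0,255))
        bl=np.array([(-75,-22,2.5),(75,-22,2.5),(75,-6.5,2.5),(55,-6.5,2.5),(55,6.5,2.5),(75,6.5,2.5),(75,22,2.5),(-75,22,2.5),(-75,-22,2.5)])/1000.
        dr((Rb@bl.T).T+c,(0,255,0)); ims.append(big)
    cv2.imwrite(f"pics/{sys.argv[1]}.png",np.hstack(ims))
E
python3 cmp.py k1 .580 -.1428 -.0434
```

```text
6.65 [ 513.7 -135.3   50.7] yaw 87.47 z [ 0.0416  0.0179 -0.999 ] w 0.0426 F [ 0.1  0.5 -0.6]
blade c [ 524.5 -136.9   52.5] notch [ 586.4 -139.6   51.2] axes [ 0.999 -0.044 -0.021] pin [[ 588.  -143.1   28.5]]
```

View pics/k1.png

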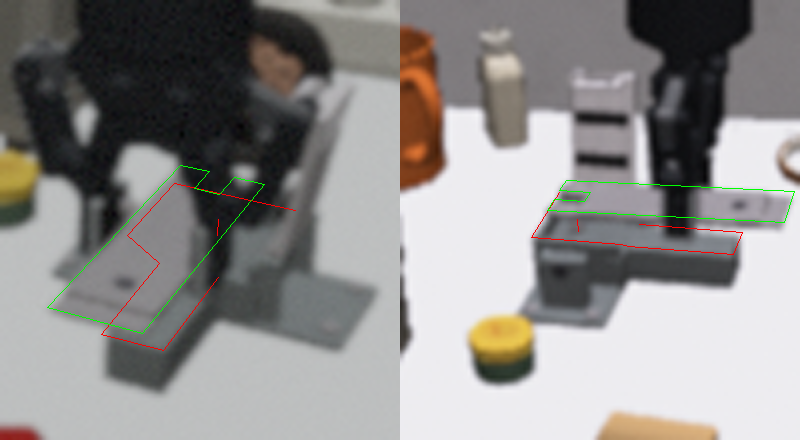

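```bash
python3 - <<'E'
import cv2,numpy as np
a=cv2.imread("pics/scene0.png")[170:250,344:424];b=cv2.imread("pics/side0.png")[150:230,262:342]
o=np.hstack([cv2.resize(i,None,fx=5,fy=5,interpolation=2) for i in(a,b)]);o=cv2.convertScaleAbs(o,alpha=1.3)
for k in range(0,800,50): cv2.line(o,(k,0),(k,4),(0,0,255));
cv2.imwrite("pics/z0.png",o)
E
```

```text
(no output)
```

View pics/z0.png

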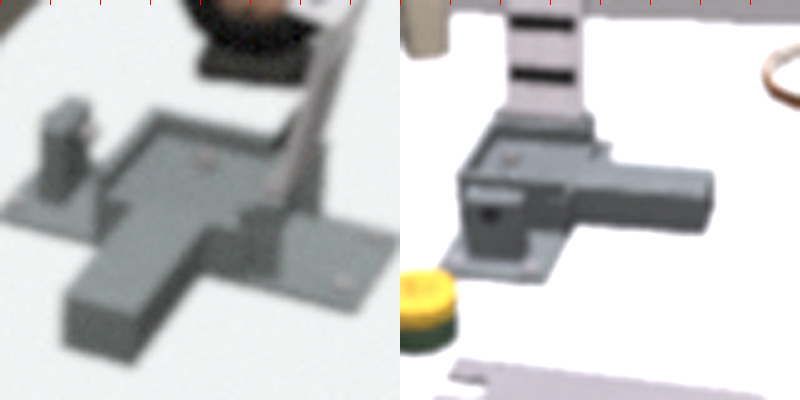

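```bash
cat > fit2.py <<'E'
from hold import *
sc=get_image("scene");sd=get_image("side")
D={"scene":(sc,None,(np.array([(65,300),(135,317),(200,228),(127,210),(207,157),(152,110),(98,182)])+.5)/5-.5+[344,170],np.array([(-97,15,26),(-97,-15,26),(-29,-15,26),(-29,15,26),(8,0,34),(29,32,37),(-29,32,37)])/1000),
"side":(sd,None,(np.array([(313,173),(307,198),(173,187),(112,158),(60,180)])+.5)/5-.5+[262,150],np.array([(-97,-15,26),(-97,15,26),(-29,15,26),(8,0,34),(29,32,37)])/1000),
"w2":(p,s,uv,X)}
def res(q,k): a=D[k];return (proj(a[0],W(q,a[3]),a[1])-a[2])
for k in D:
    r=least_squares(lambda q:res(q,k).ravel(),[.58,-.143,-.04],loss="soft_l1")
    print(k,np.round(r.x[:2]*1000,1),np.degrees(r.x[2]).round(2),np.round(res(r.x,k),1).tolist())
r=least_squares(lambda q:np.concatenate([res(q,k).ravel() for k in D]),[.58,-.143,-.04],loss="soft_l1");print("all",r.x)
for k in D: print(k,np.round(res(r.x,k),1).mean(0))
E
python3 fit2.py
```

```text
scene [ 575.9 -145.7] -2.6 [[-1.2, -0.1], [0.4, 0.7], [1.4, 0.2], [1.2, 0.1], [-0.1, 0.0], [-0.3, -0.1], [-1.1, -1.3]]
side [ 578.9 -135.5] -1.71 [[0.9, -0.5], [0.1, 0.1], [0.4, 0.5], [-0.3, -0.2], [-1.4, -0.2]]
w2 [ 580.  -142.8] -2.48 [[-1.1, -0.9], [0.5, 0.0], [0.5, -0.2], [0.2, 0.2], [-0.3, 1.5]]
all [ 0.57964254 -0.14311012 -0.04415871]
scene [-0.6        -1.31428571]
side [ 0.14 -1.4 ]
w2 [-0.34 -0.16]
```

Emit:
play_rows([
  {"fingers": 1,"dx": -10,"dy": -1,"dz": 0,"turn": 0},
  {"fingers": 1,"dx": -10,"dy": -1,"dz": -4,"turn": 0},
  {"fingers": 1,"dx": -8,"dy": 0,"dz": -5,"turn": 0},
  {"fingers": 1,"dx": 0,"dy": 0,"dz": -5,"turn": 0},
  {"fingers": 1,"dx": 0,"dy": 0,"dz": -3,"turn": 0},
  {"fingers": 1,"dx": 0,"dy": 0,"dz": 0,"turn": 0},
])

```text
clock: 7.35
position: [0.4817, -0.1378, 0.0343]
ee_rot: [0.009, 0.723, 0.691, 0.022]
contact_force: [-1.3, 0.1, -0.0]
width: 0.0425
```

```bash
python3 st.py; python3 cmp.py k2 .5796 -.1431 -.044
```

```text
7.35 [ 481.7 -137.8   34.3] yaw 87.42 z [ 0.044   0.0164 -0.9989] w 0.0425 F [-1.3  0.1 -0. ]
blade c [ 492.4 -139.4   36.1] notch [ 554.3 -142.2   34.9] axes [ 0.999 -0.045 -0.019] pin [[ 587.6 -143.5   28.5]]
```

```bash
python3 - <<'E'
import cv2,numpy as np
a=cv2.imread("pics/k2_scene.png")[165:245,334:424];b=cv2.imread("pics/k2_side.png")[160:215,258:358]
o=np.zeros((560,800,3),np.uint8);A=cv2.resize(a,None,fx=3.5,fy=3.5,interpolation=2);B=cv2.resize(b,None,fx=8,fy=8 ,interpolation=2)
o[:440]=B;o=np.vstack([o[:440],np.zeros((160,800,3),np.uint8)])
o=B[:,:800]
A=cv2.resize(a[:],(180,160),interpolation=2);o=np.vstack([o,np.zeros((160,800,3),np.uint8)]);o[440:,:180]=A
cv2.imwrite("pics/k2z.png",cv2.convertScaleAbs(o,alpha=1.3))
E
```

```text
(no output)
```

View pics/k2z.png

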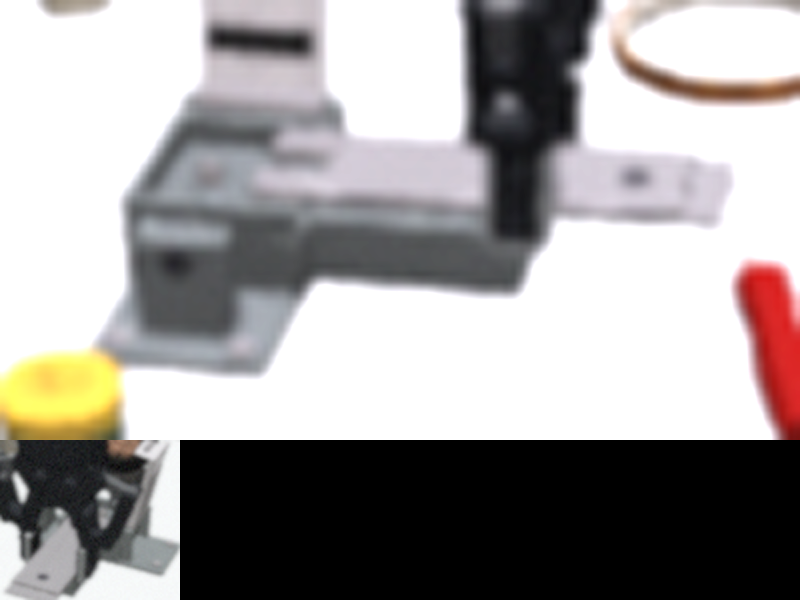

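```bash
cat > rel.py <<'E'
from hold import *
from cmp import blade
sd=get_image("side");sc=get_image("scene");st=get_state();Rb,c=blade(st)
f=lambda P,o,k:np.round((proj(sd,np.array(P),None)-o+.5)*k-.5,1)
B=lambda *a:Rb@(np.array(a)/1000)+c
print("pred notchbottom",f([B(55,0,2.5),B(75,0,2.5),B(75,-22,2.5),B(75,22,2.5),B(-75,-22,2.5),B(-75,22,2.5)],[258,160],8).tolist())
q=np.array([.5796,-.1431,-.044]);print("pin top",f(W(q,np.array([[.008,0,.035],[.008,.005,.035],[.013,0,.035]])),[258,160],8).tolist())
print("tongue",f(W(q,np.array([[-97,15,26],[-97,15,0],[-29,32,37],[29,32,37],[29,-32,37]])/1000.),[258,160],8).tolist())
for n in("k2",):
  pass
print(st["contact_force"])
E
python3 rel.py
```

```text
pred notchbottom [[328.4, 155.4], [267.9, 151.9], [284.9, 121.4], [250.2, 183.7], [741.7, 146.3], [724.4, 211.5]]
pin top [[212.1, 157.7], [207.9, 164.9], [197.2, 156.6]]
tongue [[524.3, 228.3], [525.6, 299.7], [298.9, 207.6], [120.0, 194.3], [176.6, 103.6]]
[-0.92579918  0.2563062  -0.98360108]
```

Emit:
play_rows([
  {"fingers": 1,"dx": 3,"dy": 1.5,"dz": -2.5,"turn": 0},
  {"fingers": 1,"dx": 3,"dy": 0,"dz": -2.5,"turn": 0},
  {"fingers": 1,"dx": 3,"dy": 0,"dz": -0.5,"turn": 0},
  {"fingers": 1,"dx": 2,"dy": 0,"dz": 0,"turn": 0},
  {"fingers": 1,"dx": 0,"dy": 0,"dz": 0,"turn": 0},
])

```text
clock: 7.97
position: [0.4975, -0.137, 0.0295]
ee_rot: [0.012, 0.722, 0.691, 0.023]
contact_force: [-0.3, -0.2, -0.9]
width: 0.0426
```

```bash
python3 st.py; python3 cmp.py k3 .5796 -.1421 -.044
```

```text
7.97 [ 497.5 -137.    29.5] yaw 87.49 z [ 0.0489  0.0145 -0.9987] w 0.0426 F [-0.3 -0.2 -0.9]
blade c [ 508.2 -138.5   31.4] notch [ 570.1 -141.2   30.5] axes [ 0.999 -0.044 -0.014] pin [[ 587.6 -142.5   28.5]]
```

Emit:
play_rows([
  {"fingers": 1,"dx": 3,"dy": 0,"dz": -0.5,"turn": 0},
  {"fingers": 1,"dx": 3,"dy": 0,"dz": 0,"turn": 0},
  {"fingers": 1,"dx": 2,"dy": 0,"dz": 0,"turn": 0},
])

```text
clock: 8.32
position: [0.5042, -0.1369, 0.0288]
ee_rot: [0.011, 0.722, 0.691, 0.022]
contact_force: [-0.5, -1.0, -0.8]
width: 0.0423
```

```bash
python3 st.py; python3 cmp.py k4 .5796 -.1421 -.044
```

```text
8.32 [ 504.2 -136.9   28.8] yaw 87.47 z [ 0.0464  0.0147 -0.9988] w 0.0423 F [-0.5 -1.  -0.8]
blade c [ 514.9 -138.4   30.7] notch [ 576.9 -141.2   29.7] axes [ 0.999 -0.044 -0.016] pin [[ 587.6 -142.5   28.5]]
```

Emit:
play_rows([
  {"fingers": 1,"dx": 3,"dy": -0.2,"dz": -0.3,"turn": 0},
  {"fingers": 1,"dx": 3,"dy": -0.2,"dz": 0,"turn": 0},
  {"fingers": 1,"dx": 2,"dy": 0,"dz": 0,"turn": 0},
])

```text
clock: 8.67
position: [0.5129, -0.1374, 0.0286]
ee_rot: [0.011, 0.723, 0.691, 0.022]
contact_force: [-0.1, -1.1, -1.2]
width: 0.0423
```

```bash
python3 st.py; python3 cmp.py k5 .5796 -.1421 -.044
python3 - <<'E'
import cv2,numpy as np
b=cv2.imread("pics/k5_side.png")[165:200,260:330];o=cv2.resize(b,None,fx=11,fy=11,interpolation=2)
cv2.imwrite("pics/k5z.png",cv2.convertScaleAbs(o,alpha=1.5,beta=-70))
E
```

```text
8.67 [ 512.9 -137.4   28.6] yaw 87.46 z [ 0.0469  0.0147 -0.9988] w 0.0423 F [-0.1 -1.1 -1.2]
blade c [ 523.6 -138.9   30.5] notch [ 585.5 -141.7   29.5] axes [ 0.999 -0.045 -0.016] pin [[ 587.6 -142.5   28.5]]
```

View pics/k5z.png

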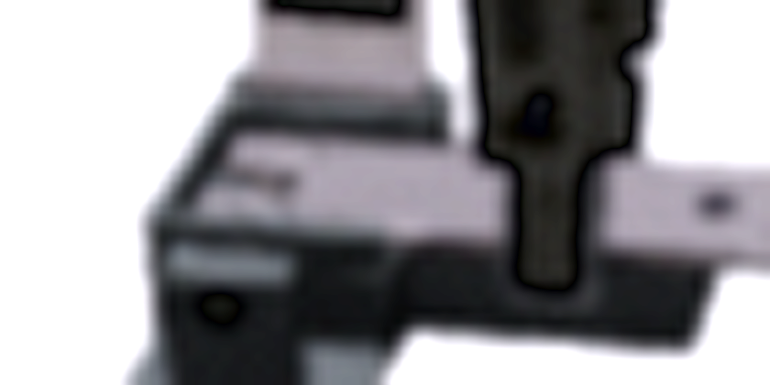

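Emit:
play_rows([
  {"fingers": 1,"dx": 1.5,"dy": 0,"dz": 0,"turn": 0},
  {"fingers": 1,"dx": 1.5,"dy": 0,"dz": 0,"turn": 0},
])

```text
clock: 8.93
position: [0.5158, -0.1374, 0.0286]
ee_rot: [0.011, 0.722, 0.691, 0.022]
contact_force: [-1.2, -1.0, -0.9]
width: 0.0425
```

Emit:
play_rows([
  {"fingers": 1,"dx": 1.5,"dy": 0,"dz": 0,"turn": 0},
])

```text
clock: 9.02
position: [0.5171, -0.1375, 0.0285]
ee_rot: [0.011, 0.722, 0.691, 0.022]
contact_force: [-1.3, -0.6, -0.8]
width: 0.0427
```

Emit:
play_rows([
  {"fingers": 1,"dx": 1,"dy": 0,"dz": 0,"turn": 0},
])

```text
clock: 9.1
position: [0.5173, -0.1374, 0.0283]
ee_rot: [0.01, 0.722, 0.691, 0.021]
contact_force: [-3.5, -2.0, -0.0]
width: 0.0427
```

Emit:
play_rows([
  {"fingers": 1,"dx": -2,"dy": 0,"dz": 0,"turn": 0},
  {"fingers": 1,"dx": -1.2,"dy": 0,"dz": -1,"turn": 0},
  {"fingers": 1,"dx": 0,"dy": 0,"dz": -1,"turn": 0},
])

```text
clock: 9.35
position: [0.5152, -0.1375, 0.0266]
ee_rot: [0.011, 0.722, 0.691, 0.022]
contact_force: [-0.3, -1.1, 0.5]
width: 0.0423
```

Emit:
play_rows([
  {"fingers": 1,"dx": 0,"dy": 0,"dz": -0.7,"turn": 0},
])

```text
clock: 9.43
position: [0.5152, -0.1376, 0.0261]
ee_rot: [0.011, 0.722, 0.691, 0.022]
contact_force: [-2.0, 0.2, 7.8]
width: 0.0424
```

Emit:
play_rows([
  {"fingers": -1,"dx": -0.5,"dy": 0,"dz": 0,"turn": 0},
  {"fingers": -1,"dx": 0,"dy": 0,"dz": 0,"turn": 0},
  {"fingers": -1,"dx": 0,"dy": 0,"dz": 0,"turn": 0},
  {"fingers": -1,"dx": 0,"dy": 0,"dz": 0,"turn": 0},
  {"fingers": -1,"dx": 0,"dy": 0,"dz": 0,"turn": 0},
  {"fingers": -1,"dx": 0,"dy": 0,"dz": 10,"turn": 0},
  {"fingers": -1,"dx": -3,"dy": 0,"dz": 20,"turn": 0},
  {"fingers": -1,"dx": -10,"dy": 0,"dz": 30,"turn": 0},
  {"fingers": -1,"dx": -20,"dy": 0,"dz": 35,"turn": 0},
  {"fingers": -1,"dx": -20,"dy": 0,"dz": 35,"turn": 0},
  {"fingers": -1,"dx": -20,"dy": 0,"dz": 35,"turn": 0},
  {"fingers": -1,"dx": -10,"dy": 0,"dz": 20,"turn": 0},
  {"fingers": -1,"dx": 0,"dy": 0,"dz": 0,"turn": 0},
])

```text
clock: 10.52
position: [0.4279, -0.136, 0.2215]
ee_rot: [0.011, 0.722, 0.691, 0.022]
contact_force: [1.0, -0.5, 0.7]
width: 0.0851
```

```bash
python3 st.py; python3 - <<'E'
from blade import *
s=get_state();p=get_image("wrist");save(p,"w6.png")
import pickle;pickle.dump((s,p),open("w6.pkl","wb"))
for l,z in(("blade_center",.031),):
    r=rect(p,s,l,z);print(l,r and r[:2], r and r[2]["xy"])
m=masks_of(p,"clamp_cover");print([(a["p"],a["xy"]) for a in m])
E
```

```text
10.52 [ 427.9 -136.   221.5] yaw 87.55 z [ 0.0473  0.0141 -0.9988] w 0.0851 F [ 1.  -0.5  0.7]
blade_center (0.8, ((525.9266357421875, -138.70761108398438), (43.891578674316406, 149.69412231445312), 87.41946411132812)) [320.5, 240.2]
[(0.91, [276.0, 304.7])]
```

View pics/w6.png

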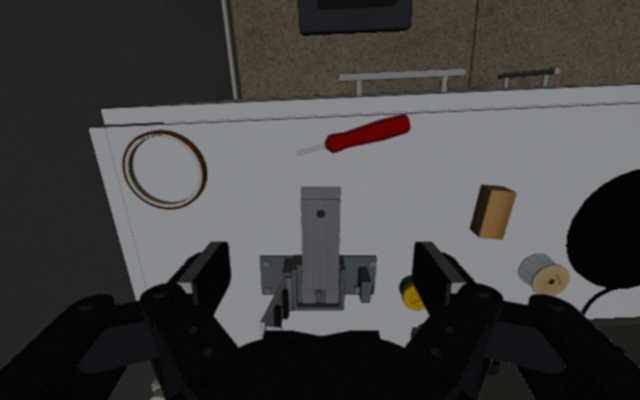

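```bash
python3 - <<'E'
from h import *
import pickle
sd=get_image("side");sc=get_image("scene");s,p=pickle.load(open("w6.pkl","rb"))
for n,uv in(("bottle",(267,160)),("mug",(243,171))): print(n,back(sd,uv,0).round(3))
for n,uv in(("blk r",(398,182)),("blk l",(384,184)),("box corner",(338,182))): print(n,back(sc,uv,0).round(3))
print("bottle w6",back(p,(158,392),.05,s).round(3))
m=masks_of(sd,"clamp_cover");print([(a["p"],a["xy"]) for a in m])
# cover angle: compare predicted tip in side/scene
c,n=np.cos(-.044),np.sin(-.044)
for l,pp in(("side",sd),("scene",sc)):
    mm=masks_of(pp,"clamp_cover")
    if mm:
        ys,xs=np.where(mm[0]["region"]);print(l,"mask top",xs[ys==ys.min()].mean(),ys.min(),"xr",xs.min(),xs.max())
    for th in(1.6,1.7,1.8,1.9):
        X=[]
        for x in(-.022,.022):
            y=-.036+.079*np.cos(th)-.005*np.sin(th);z=.038+.079*np.sin(th)+.005*np.cos(th)
            X.append([.5795+c*x-n*y,-.1415+n*x+c*y,z])
        print(l,th,proj(pp,X).round(0).tolist())
E
```

```text
bottle [ 0.687 -0.328  0.   ]
mug [ 0.737 -0.247  0.   ]
blk r [ 0.733 -0.129  0.   ]
blk l [ 0.712 -0.103  0.   ]
box corner [ 0.68  -0.005  0.   ]
bottle w6 [ 0.714 -0.359  0.05 ]
[(0.66, [291.1, 157.5])]
side mask top 285.5 143 xr 282 298
side 1.6 [[298.0, 144.0], [281.0, 143.0]]
side 1.7 [[298.0, 143.0], [282.0, 143.0]]
side 1.8 [[299.0, 143.0], [283.0, 142.0]]
side 1.9 [[300.0, 143.0], [284.0, 142.0]]
scene mask top 408.5 165 xr 397 417
scene 1.6 [[402.0, 172.0], [410.0, 163.0]]
scene 1.7 [[407.0, 174.0], [414.0, 164.0]]
scene 1.8 [[411.0, 175.0], [418.0, 166.0]]
scene 1.9 [[415.0, 178.0], [422.0, 168.0]]
```

Emit:
play_rows([
  {"fingers": 1,"dx": 21,"dy": -15,"dz": 0,"turn": 0},
  {"fingers": 1,"dx": 21,"dy": -15,"dz": 0,"turn": 0},
  {"fingers": 1,"dx": 21,"dy": -15,"dz": 0,"turn": 0},
  {"fingers": 1,"dx": 21,"dy": -15,"dz": 0,"turn": 0},
  {"fingers": 1,"dx": 21,"dy": -15,"dz": 0,"turn": 0},
  {"fingers": 1,"dx": 21,"dy": -15,"dz": 0,"turn": 0},
  {"fingers": 1,"dx": 21,"dy": -15,"dz": 0,"turn": 0},
  {"fingers": 1,"dx": 0,"dy": 0,"dz": 0,"turn": 0},
  {"fingers": 1,"dx": 0,"dy": 0,"dz": 0,"turn": 0},
], squeeze=40)

```text
clock: 11.67
position: [0.5795, -0.2417, 0.2009]
ee_rot: [-0.006, 0.721, 0.693, 0.017]
contact_force: [-0.7, 0.3, -0.6]
width: 0.0003
```

```bash
python3 st.py
```

```text
11.67 [ 579.5 -241.7  200.9] yaw 87.74 z [ 0.0169  0.0321 -0.9993] w 0.0003 F [-0.7  0.3 -0.6]
```

Emit:
play_rows([
  {"fingers": 1,"dx": -3,"dy": 0,"dz": -18,"turn": 0},
  {"fingers": 1,"dx": -3,"dy": 0,"dz": -18,"turn": 0},
  {"fingers": 1,"dx": -3,"dy": 0,"dz": -18,"turn": 0},
  {"fingers": 1,"dx": -3,"dy": 0,"dz": -18,"turn": 0},
  {"fingers": 1,"dx": -2,"dy": 0,"dz": -12,"turn": 0},
  {"fingers": 1,"dx": 0,"dy": 0,"dz": 0,"turn": 0},
])

```text
clock: 12.17
position: [0.5617, -0.2381, 0.1091]
ee_rot: [-0.01, 0.72, 0.693, 0.016]
contact_force: [-0.5, -0.2, 0.1]
width: 0.0002
```

```bash
python3 st.py
```

```text
12.17 [ 561.7 -238.1  109.1] yaw 87.82 z [ 0.009   0.0373 -0.9993] w 0.0002 F [-0.5 -0.2  0.1]
```

Emit:
play_rows([
  {"fingers": 1,"dx": 5,"dy": 5,"dz": 0,"turn": 0},
  {"fingers": 1,"dx": 5,"dy": 8,"dz": 0,"turn": 0},
  {"fingers": 1,"dx": 3,"dy": 8,"dz": 0,"turn": 0},
  {"fingers": 1,"dx": 1,"dy": 8,"dz": 0,"turn": 0},
  {"fingers": 1,"dx": 0,"dy": 8,"dz": 0,"turn": 0},
  {"fingers": 1,"dx": 0,"dy": 8,"dz": 0,"turn": 0},
  {"fingers": 1,"dx": 0,"dy": 8,"dz": 0,"turn": 0},
])

```text
clock: 12.75
position: [0.5782, -0.1811, 0.1118]
ee_rot: [-0.008, 0.72, 0.694, 0.016]
contact_force: [0.3, -1.2, -1.1]
width: -0.0001
```

```bash
cat > cov.py <<'E'
from h import *
c,n=np.cos(-.044),np.sin(-.044)
for l in("side","scene"):
    pp=get_image(l);mm=masks_of(pp,"clamp_cover")
    if not mm: print(l,"none");continue
    ys,xs=np.where(mm[0]["region"]);print(l,round(mm[0]["p"],2),"rows",ys.min(),ys.max(),"cols",xs.min(),xs.max(),"n",len(xs))
E
python3 st.py;python3 cov.py
```

```text
12.75 [ 578.2 -181.1  111.8] yaw 87.87 z [ 0.0121  0.0337 -0.9994] w -0.0001 F [ 0.3 -1.2 -1.1]
side 0.94 rows 147 173 cols 279 297 n 418
scene 0.8 rows 164 208 cols 386 407 n 461
```

Emit:
play_rows([
  {"fingers": 1,"dx": 0,"dy": 8,"dz": -1,"turn": 0},
  {"fingers": 1,"dx": 0,"dy": 8,"dz": -2,"turn": 0},
  {"fingers": 1,"dx": 0,"dy": 8,"dz": -4,"turn": 0},
  {"fingers": 1,"dx": 0,"dy": 7,"dz": -5,"turn": 0},
  {"fingers": 1,"dx": 0,"dy": 4,"dz": -5,"turn": 0},
])

```text
clock: 13.37
position: [0.5796, -0.1463, 0.0955]
ee_rot: [-0.006, 0.721, 0.693, 0.017]
contact_force: [1.2, -1.3, 3.9]
width: 0.0002
```

```bash
python3 st.py;python3 cov.py
```

```text
13.37 [ 579.6 -146.3   95.5] yaw 87.7 z [ 0.0169  0.0315 -0.9994] w 0.0002 F [ 1.2 -1.3  3.9]
side 0.6 rows 160 173 cols 275 298 n 248
scene 0.86 rows 172 209 cols 370 407 n 575
```

Emit:
play_rows([
  {"fingers": 1,"dx": 0,"dy": 7,"dz": -6,"turn": 0},
  {"fingers": 1,"dx": 0,"dy": 6,"dz": -6,"turn": 0},
  {"fingers": 1,"dx": 0,"dy": 5,"dz": -7,"turn": 0},
  {"fingers": 1,"dx": 0,"dy": 4,"dz": -7,"turn": 0},
  {"fingers": 1,"dx": 0,"dy": 3,"dz": -5,"turn": 0},
])

```text
clock: 13.98
position: [0.5802, -0.1242, 0.0626]
ee_rot: [-0.003, 0.721, 0.693, 0.015]
contact_force: [-0.6, -2.8, 3.3]
width: 0.0002
```

```bash
python3 st.py;python3 cov.py
```

```text
13.98 [ 580.2 -124.2   62.6] yaw 87.7 z [ 0.0182  0.0247 -0.9995] w 0.0002 F [-0.6 -2.8  3.3]
side none
scene 0.63 rows 187 209 cols 361 407 n 529
```

Emit:
play_rows([
  {"fingers": 1,"dx": 0,"dy": 3,"dz": -2,"turn": 0},
  {"fingers": 1,"dx": 0,"dy": 1,"dz": -3,"turn": 0},
])

```text
clock: 14.35
position: [0.5804, -0.1214, 0.0599]
ee_rot: [-0.002, 0.721, 0.693, 0.015]
contact_force: [-4.8, -4.0, 12.2]
width: -0.0005
```

Emit:
play_rows([
  {"fingers": 1,"dx": 0,"dy": 0,"dz": -3,"turn": 0},
])

```text
clock: 14.43
position: [0.5803, -0.1213, 0.0582]
ee_rot: [-0.002, 0.721, 0.693, 0.015]
contact_force: [-1.8, 0.6, 9.3]
width: -0.0001
```

Emit:
play_rows([
  {"fingers": 1,"dx": 0,"dy": 0,"dz": -3,"turn": 0},
])

```text
clock: 14.52
position: [0.5803, -0.1211, 0.0564]
ee_rot: [-0.002, 0.721, 0.693, 0.015]
contact_force: [-1.6, -0.9, 6.3]
width: 0.0002
```

Emit:
play_rows([
  {"fingers": 1,"dx": 0,"dy": 0,"dz": -3,"turn": 0},
])

```text
clock: 14.6
position: [0.5803, -0.1208, 0.0543]
ee_rot: [-0.001, 0.721, 0.693, 0.015]
contact_force: [-0.1, -1.0, 3.5]
width: -0.0002
```

Emit:
play_rows([
  {"fingers": 1,"dx": 0,"dy": 0,"dz": -3,"turn": 0},
])

```text
clock: 14.68
position: [0.5805, -0.1207, 0.0532]
ee_rot: [-0.001, 0.721, 0.693, 0.015]
contact_force: [-7.1, -1.3, 28.5]
width: 0.0003
```

Emit:
play_rows([
  {"fingers": 1,"dx": 0,"dy": 0,"dz": -3,"turn": 0},
])

```text
clock: 14.77
position: [0.5805, -0.1207, 0.0533]
ee_rot: [-0.001, 0.721, 0.693, 0.016]
contact_force: [-6.4, 1.0, 27.4]
width: -0.0002
```

Emit:
play_rows([
  {"fingers": 1,"dx": 0,"dy": 0,"dz": 5,"turn": 0},
  {"fingers": 1,"dx": 0,"dy": 0,"dz": 15,"turn": 0},
  {"fingers": 1,"dx": -5,"dy": 0,"dz": 30,"turn": 0},
  {"fingers": 1,"dx": -20,"dy": 0,"dz": 35,"turn": 0},
  {"fingers": 1,"dx": -30,"dy": 0,"dz": 30,"turn": 0},
  {"fingers": 1,"dx": -30,"dy": 0,"dz": 30,"turn": 0},
  {"fingers": 1,"dx": -30,"dy": 0,"dz": 20,"turn": 0},
  {"fingers": 1,"dx": -30,"dy": 0,"dz": 0,"turn": 0},
  {"fingers": 1,"dx": 0,"dy": 0,"dz": 0,"turn": 0},
  {"fingers": 1,"dx": 0,"dy": 0,"dz": 0,"turn": 0},
])

```text
clock: 15.6
position: [0.4273, -0.113, 0.2232]
ee_rot: [-0.006, 0.722, 0.692, 0.018]
contact_force: [0.7, 0.1, 0.7]
width: 0.0002
```

```bash
python3 st.py; python3 - <<'E'
from blade import *
s=get_state()
c,n=np.cos(-.044),np.sin(-.044)
for l in("scene","side","wrist"):
    p=get_image(l);save(p,"f_"+l+".png");ss=s if l=="wrist" else None
    mm=masks_of(p,"clamp_cover")
    if mm:
        R=mm[0]["region"].astype(np.uint8)
        print(l,round(mm[0]["p"],2),"n",R.sum())
        for th in(0,.1,.2,.35):
            X=[]
            for x,r in((-.022,.0),(.022,.0),(.022,.079),(-.022,.079)):
                y=-.036+r*np.cos(th)-.005*np.sin(th);z=.038+r*np.sin(th)+.005*np.cos(th)
                X.append([.5795+c*x-n*y,-.1415+n*x+c*y,z])
            M=np.zeros((400,640),np.uint8);cv2.fillPoly(M,[np.round(proj(p,X,ss)).astype(np.int32)],1)
            print(th,"IoU",round((M&R).sum()/(M|R).sum(),3))
p=get_image("wrist");r=rect(p,s,"blade_center",.031);print("blade",r and r[:2])
sc=get_image("scene")
for l in("paste_tin","wire_spool","red_driver"): print(l,[back(sc,m["xy"],.014).round(3).tolist() for m in masks_of(sc,l)[:1]])
E
```

```text
15.6 [ 427.3 -113.   223.2] yaw 87.64 z [ 0.0187  0.034  -0.9992] w 0.0002 F [0.7 0.1 0.7]
scene 0.97 n 601
0 IoU 0.778
0.1 IoU 0.634
0.2 IoU 0.494
0.35 IoU 0.348
side 0.78 n 275
0 IoU 0.812
0.1 IoU 0.679
0.2 IoU 0.492
0.35 IoU 0.226
blade (0.92, ((499.14569091796875, -137.85140991210938), (43.25340270996094, 98.78357696533203), 87.41651153564453))
paste_tin [[0.613, -0.009, 0.014]]
wire_spool []
red_driver [[0.393, -0.089, 0.014]]
```

```bash
python3 -c "
from rig import *
print(sign_off())"
```

```text
the job is handed in; nothing more can be done
None
```

The blade is in the holder, released, with the clamp cover shut over it, and the job was handed in at about 16 s on the robot's clock.

- **Blade:** I slid it along the tongue with the pin entering the open notch until it touched the rear stop. I then backed it off about 2 mm, set it down and let go. A wrist image after release showed it lying flat, with its outline 43.9 x 149.7 mm and the pin inside the notch.
- **Cover:** I swung it over with the closed fingers and pressed. The force peaked at about 12 N, fell to 3.5 N as the catch snapped, then rose to 28 N against a hard stop at the shut height.
- **After backing off:** The cover outline matched 0 rad best among the angles I tried, in both the scene view (overlap 0.78) and the side view (0.81). The blade's free end was within about 1 mm of its expected place.
- **Bystanders:** The tin and screwdriver were within about 3 mm of where they started in the images, which is within measurement error.

Three checks were incomplete:
- The network did not find the spool in the last scene image. The arm never went near it, and it was in its place in the wrist image taken after the blade was released.
- The network did not report the cover in the final wrist image.
- I had already viewed 12 pictures, so the final state was checked by numbers only.

The cameras also disagreed by up to 10 mm on the holder's sideways position, so I relied on the wrist fit, a direct pin-to-notch comparison and touch.

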